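# Swap the data cartridge in the pack recorder's push-push bay

## Robot

A 6-joint arm with a two-finger parallel gripper is mounted at the origin on the work surface. World frame = base frame: x ahead of the robot, y to its left, z up, the work surface at z = 0. Lengths are in m, angles in rad, forces in N, time in s.
With the tool pointing down it reaches from about 0.3 to 0.825 m from the base axis. Payload 5.4 kg.
Tool frame: the origin (TCP) lies between the finger pads; the fingertips stand 14 mm ahead of it and the grasp point (between the pads) lies 5 mm behind it; z points along the fingers, y is the line along which they close (so a half turn about z gives the same grasp; the last joint's range is limited). The gripper opens to 92 mm and grips with 3 to 60 N. Pads are 20 mm wide; open, the fingers measure 128 mm over their backs; the gripper's body (75 mm by 189 mm) begins 69 mm behind the grasp point.
Start: joints at [-1.36, 0.158, 1.597, -0, 1.386, -0.21], TCP at [0.235, -0.525, 0.229] pointing down, gripper open.
Joint ranges: [-2.91, 2.91], [-0.94, 2.29], [0.18, 2.7], [-1.29, 4.43], [0.17, 2.64], [-3, 3]. Speed limits (rad/s): [2.57, 2.57, 3.14, 3.14, 3.14, 3.14].

## Interface

Orientations are given as a unit quaternion [x, y, z, w].
In Python, from plant import r gives the robot as it stands. Calls block until the motion is done:
- r.move_ptp(position, orientation): joint-space move of the TCP to a pose.
- r.servo_line(position, attitude=None, max_speed=0.15, f_stop=None): straight line of the TCP; attitude=None keeps the orientation; max_speed is the mean speed in m/s. With f_stop (N) it stops when the force on the tool has changed by that much, and returns True; else False.
- r.move_j(angles): joint-space move.
- r.set_gripper(opening): finger opening in m; the grip force is fixed at half the most; returns when the fingers have stopped.
- r.wait(seconds).
- r.inverse_kinematics(position, orientation): joint angles nearest the present ones, or None.
- r.get_obs(): the state.
- r.snapshot(name): name is "scene" or "side" or "wrist"; returns (picture, depth): 420x560x3 uint8, red, green, blue; 420x560 float32, m along the optical axis (not along the pixel's ray), 0 where there is no reading.
- r.camera_model(name): a dict with "mtx" (3x3 intrinsics, pixels), "rvec" (rotation vector, rad) and "tvec" (3), from world to camera coordinates, as OpenCV has them; the wrist camera has in their place "T_tool_cam" (4x4, takes a point from camera to tool coordinates, whose origin is the TCP and whose axes are the flange's). Camera axes: x right, y down, z forward; pixel columns grow to the right and rows downward; lengths in m; the calibration is good to about 2 mm. A picture is of the moment at which its call begins: read the wrist's pose just before it. camera_model takes no time and is no camera call.
A pose or a line that the arm cannot do raises r.PlanningError and nothing moves.
- r.job_done(): hands the job in; it is judged then, once.
The state is a dict: "t": time; "q": joint angles; "joint_vel": joint speeds; "tau": joint torques, N m; "eef_pos": TCP position; "orientation": TCP orientation; "contact_force": force on the tool from outside, world axes, zero at the start; "wrist_torque": the same for the moment, N m; "width": finger opening in m; "grasp_force": force on a finger pad.
Only numpy, scipy, OpenCV 4.12 (cv2) and the standard library are available. Lean on these libraries where they do the work, as an engineer would, in place of code of your own. Each camera call takes 0.05 s, during which the arm holds its last target. There are 200 camera calls.

## Task

The cartridge held in the recorder's bay is full: press it down to make the catch let go so that it springs up, lift it out and stand it upright in the empty pocket of the white rack. Then take the other cartridge of the same kind out of the rack, set it in the bay and press it down until the catch keeps it down on its own. The catch works only when pressed down to its stop, whose depth has to be felt; its contacts bend if a cartridge is pushed, pulled or jammed against the recorder with more than 40 N. Leave the round-headed key and everything else on the bench where it is.

Things in the scene. Friction and masses are not known exactly. Their poses are not given: they have to be found in the camera images.
- recorder: Grey finned battery-pack recorder fixed to the bench, 170 mm (x) by 172 mm (y over its fins) by 105 mm tall, aluminium top plate at 101 mm; the cartridge bay opens upward in the middle of its top inside a black rim that is 4 mm high (80 by 36 mm overall). Origin: centre of its underside at bench height; x along the slot's length, z up.
- bay (a point): Middle of the bay's mouth, level with the rim's top, 105 mm above the bench; x along the slot, y across it, z up. Slot 61.6 by 17.6 mm (0.8 mm play a side for a cartridge), 45 degree lead-in 4 mm wide all round.
- bay_up (a point): Point 46 mm below the mouth: where the middle of a cartridge's foot stands when it is up (loose), on a sprung carriage in the bay. Head underside is then 24 mm, head top 40 mm above the mouth. The carriage pushes up with about 3 N here and 0.25 N more for each mm down.
- bay_held (a point): Point 60 mm below the mouth: where the foot is while the catch holds (head underside 10 mm, head top 26 mm above the mouth); a held cartridge is locked, with about 3 mm of upward play. The catch takes hold or lets go once the foot has gone 2 to 7 mm below this (varies, unseen); the hard stop is about 1 mm farther. Press until the force climbs well past the spring's 5 to 9 N, then let it rise.
- full: The full data cartridge, at the start held in the recorder's bay. black shaft 60 (x) by 16 (y) mm, 70 mm tall, with a grey ribbed head 68 by 24 mm, 16 mm tall, on top (86 mm in all, flat top, 0.12 to 0.2 kg). Notches in both narrow ends near the foot; either way round fits the bay. Origin: centre of the underside; z up, x along its width, y through its thickness (grip the head across y).
- fresh: The fresh data cartridge, at the start in a rack pocket; same make: black shaft 60 (x) by 16 (y) mm, 70 mm tall, with a grey ribbed head 68 by 24 mm, 16 mm tall, on top (86 mm in all, flat top, 0.12 to 0.2 kg). Notches in both narrow ends near the foot; either way round fits the bay. Origin: centre of the underside; z up, x along its width, y through its thickness (grip the head across y).
- rack: White plastic rack fixed to the bench, 250 (x) by 60 (y) by 42 mm tall, with three pockets in a row at x = -80, 0 and +80 mm, y = 0, each 66 by 22 mm with its floor 6 mm above the bench and a small lead-in. A cartridge's head stands 34 mm clear above it. Two pockets are filled at the start, one is empty. Origin: centre of the underside; z up.
- key: Bystander in one of the rack's pockets: an aluminium calibration key, 36 by 16 mm shaft, with a round black knob 30 mm across, 88 mm tall. Stays there. Origin: centre of the underside.
- contactor: Bystander: white contactor with two brass studs, 75 by 60 by 83 mm. Origin: centre of the underside.
- fuse: Bystander: white ceramic fuse with steel end caps and copper tags, 106 mm long (x), 38 mm high. Origin: centre of the underside.
- converter: Bystander: aluminium finned converter, 75 by 70 by 32 mm. Origin: centre of the underside.
- driver: Bystander: screwdriver 190 mm long lying along its own x. Origin: its middle, underside.
- busbar: Bystander: copper bar 110 by 20 by 4 mm lying flat. Origin: centre of the underside.
Mind the look-alikes: they are no part of the job. Leave any orange look-alike of the full alone.

How it is judged:
By the outcome, as a careful person would: the job done as asked, in the order asked, and still so for the second after the job is handed in, with the robot touching nothing.
It also fails if it takes over 72 s, if anything falls off the work surface, if the arm or the gripper's body presses on something with over 40 N, if the wrist force passes 120 N, or if a joint passes its speed limit or range.

## Working session

There is one attempt and no reset: what is moved stays moved. The work goes in short steps, each a Python script; the robot and the scene stay as the last script left them, time stands still between calls to the robot, and variables do not carry over. Pictures are saved under pics/ and viewed, at most 10 in all, crops included, and the job is handed in when it is done.

```bash
ls; mkdir -p pics; python3 - <<'E'
from plant import r
import numpy as np,cv2
for n in("scene","side"):
    p,d=r.snapshot(n); cv2.imwrite(f"pics/{n}0.png",p[:,:,::-1]); np.savez(f"{n}0.npz",p=p,d=d)
    print(n,{k:np.round(v,3).tolist() for k,v in r.camera_model(n).items()}, (d>0).mean())
print(np.round(r.camera_model("wrist")["T_tool_cam"],3).tolist()); o=r.get_obs();print(o)
E
```

```text
pics
scene {'mtx': [[437.14, 0.0, 282.325], [0.0, 437.14, 206.113], [0.0, 0.0, 1.0]], 'rvec': [2.082, 0.976, -0.468], 'tvec': [-0.385, -0.188, 1.495]} 0.9799617346938776
side {'mtx': [[393.822, 0.0, 274.197], [0.0, 393.822, 208.132], [0.0, 0.0, 1.0]], 'rvec': [0.231, -2.679, 1.429], 'tvec': [0.549, 0.139, 0.916]} 0.9961309523809524
[[-0.001, -0.959, -0.283, 0.079], [1.0, -0.001, -0.001, -0.0], [0.0, -0.283, 0.959, -0.156], [0.0, 0.0, 0.0, 1.0]]
{'t': 0.1, 'q': array([-1.36010242e+00,  1.59013012e-01,  1.59807804e+00,  1.96328501e-05,
        1.38620925e+00, -2.10111836e-01]), 'joint_vel': array([-0.00060608, -0.00069581, -0.00295231,  0.00130829, -0.00076945,
        0.00149523]), 'tau': array([-7.93689287e-04, -3.86505103e+01, -3.22958851e+01,  7.02554011e-02,
        3.39483528e-02, -4.90437685e-05]), 'eef_pos': array([ 0.23475082, -0.5243109 ,  0.22771636]), 'orientation': array([ 9.77946874e-01,  2.08852058e-01,  9.39962837e-06, -8.53831167e-04]), 'contact_force': array([-0.86943859,  0.55688949, -0.16057556]), 'wrist_torque': array([-0.01743794, -0.00684879, -0.05637485]), 'grasp_force': 0.0, 'width': 0.09215335065039153}
```

View pics/scene0.png

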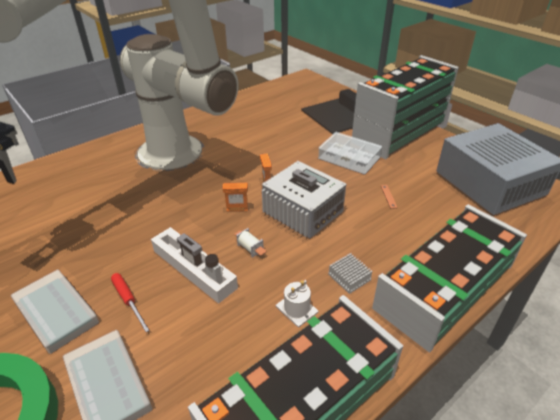

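View pics/side0.png

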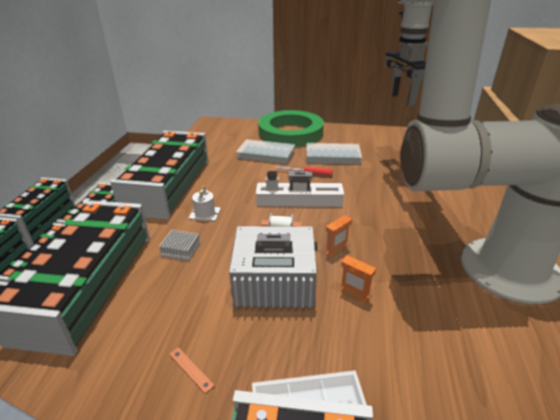

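Scene view: the recorder is at (303,195) with the held cartridge's grey head at (300,180). The white rack is at (193,262), with a grey rectangular head in the middle pocket (188,248), the black round key knob at (212,262) and what looks like an empty pocket at (170,240). Candidates for the cartridges: the orange look-alikes at (235,195) and (265,165), which I reject; the grey heads at (300,180) for full and (188,248) for fresh, which I choose; and the key at (212,262), which I reject.

```bash
cat > h.py <<'E'
import numpy as np,cv2
from scipy.spatial.transform import Rotation as R
def cloud(d,K,Rwc,t):  # world points from depth; Rwc,t: camera->world
    v,u=np.mgrid[:d.shape[0],:d.shape[1]]
    c=np.stack([(u-K[0,2])/K[0,0]*d,(v-K[1,2])/K[1,1]*d,d],-1)
    return c@Rwc.T+t
def fixed(m):
    A=cv2.Rodrigues(np.array(m["rvec"],float))[0].T
    return A,-A@np.ravel(m["tvec"])
def down(yaw):  # tool z down, tool y along world direction yaw+90deg (tool x along yaw)
    return R.from_matrix(np.array([[np.cos(yaw),np.sin(yaw),0],[np.sin(yaw),-np.cos(yaw),0],[0,0,-1]])).as_quat()
def rect(P):
    (c,(w,h),a)=cv2.minAreaRect(np.float32(P[:,:2]))
    if w<h: w,h,a=h,w,a+90
    a=(a+90)%180-90
    return np.round(c,4),round(w,4),round(h,4),round(a,2)
E
python3 - <<'E'
from plant import r
from h import *
for n,boxes in(("scene",dict(rec=(255,155,350,240),rack=(145,222,245,300))),("side",dict(rec=(225,220,325,310),rack=(250,160,350,212)))):
    f=np.load(n+"0.npz");m=r.camera_model(n);W=cloud(f["d"],np.array(m["mtx"]),*fixed(m));p=f["p"].astype(int)
    for k,(x0,y0,x1,y1) in boxes.items():
        w=W[y0:y1,x0:x1].reshape(-1,3);c=p[y0:y1,x0:x1].reshape(-1,3)
        for lo,hi in((.093,.106),(.118,.145)) if k=="rec" else ((.036,.048),(.065,.105)):
            s=w[(w[:,2]>lo)&(w[:,2]<hi)]
            print(n,k,lo,len(s),rect(s) if len(s)>5 else "", np.median(s,0).round(3))
E
```

```text
scene rec 0.093 2002 (array([0.5364, 0.1325]), 0.1778, 0.1547, 8.55) [0.553 0.116 0.1  ]
scene rec 0.118 218 (array([0.5371, 0.1322]), 0.0707, 0.0269, 8.76) [0.541 0.127 0.129]
scene rack 0.036 1209 (array([ 0.5149, -0.1575]), 0.2541, 0.1816, 8.12) [ 0.55  -0.226  0.041]
scene rack 0.065 548 (array([ 0.5554, -0.2111]), 0.1347, 0.0304, 6.58) [ 0.553 -0.214  0.09 ]
side rec 0.093 3464 (array([0.533 , 0.1362]), 0.1702, 0.1546, 9.11) [0.528 0.159 0.1  ]
side rec 0.118 372 (array([0.5336, 0.1386]), 0.0663, 0.0261, 8.53) [0.532 0.144 0.129]
side rack 0.036 748 (array([ 0.521 , -0.2113]), 0.2501, 0.065, 8.6) [ 0.514 -0.201  0.04 ]
side rack 0.065 389 (array([ 0.552 , -0.2056]), 0.1311, 0.027, 9.14) [ 0.536 -0.202  0.085]
```

```bash
cat >> h.py <<'E'
def look(r,name):
    o=r.get_obs();p,d=r.snapshot("wrist");m=r.camera_model("wrist");T=np.array(m["T_tool_cam"])
    A=R.from_quat(o["orientation"]).as_matrix()
    cv2.imwrite(f"pics/{name}.png",p[:,:,::-1])
    W=cloud(d,np.array(m["mtx"]),A@T[:3,:3],A@T[:3,3]+o["eef_pos"]);W[d<=0]=9
    np.savez(name+".npz",p=p,W=W);return p,W
def layer(W,lo,hi,c,rad):
    s=W.reshape(-1,3);s=s[(s[:,2]>lo)&(s[:,2]<hi)&(np.hypot(*(s[:,:2]-c).T)<rad)]
    return s
E
python3 - <<'E'
from plant import r
from h import *
y=np.deg2rad(8.7)
for yy in(y,y+np.pi,y-np.pi):
    for p in((.521,-.211,.24),(.535,.134,.24)):
        q=r.inverse_kinematics(p,down(yy)); print(yy.round(2),None if q is None else np.round(q,2))
r.move_ptp((.521,-.211,.24),down(y)); r.wait(.2); p,W=look(r,"wr")
s=layer(W,.082,.1,(.52,-.21),.045);print("fresh",len(s),rect(s),s[:,2].mean())
s=layer(W,.036,.048,(.521,-.211),.15);print("rack",rect(s))
r.move_ptp((.535,.134,.25),down(y)); r.wait(.2); p,W=look(r,"wb")
s=layer(W,.12,.14,(.535,.134),.05);print("full",len(s),rect(s),s[:,2].mean())
s=layer(W,.095,.108,(.535,.134),.12);print("rec",rect(s)); print(r.get_obs()["t"])
cv2.imwrite("pics/both.png",cv2.resize(np.hstack([cv2.imread("pics/wr.png"),cv2.imread("pics/wb.png")]),(800,300)))
E
```

```text
0.15 [-0.6   0.12  1.62 -0.    1.4   0.82]
0.15 [ 0.03  0.09  1.65 -0.    1.4   1.45]
3.29 [-0.6   0.12  1.62 -0.    1.4  -2.32]
3.29 [ 0.03  0.09  1.65 -0.    1.4  -1.7 ]
-2.99 [-0.6   0.12  1.62 -0.    1.4  -2.32]
-2.99 [ 0.03  0.09  1.65 -0.    1.4  -1.7 ]
fresh 1928 (array([ 0.5207, -0.2161]), 0.0682, 0.0249, 8.26) 0.0921974795208861
rack (array([ 0.5119, -0.1549]), 0.2502, 0.1831, 8.22)
full 2319 (array([0.5326, 0.1338]), 0.0677, 0.0252, 8.9) 0.13103654887766578
rec (array([0.532 , 0.1335]), 0.1709, 0.1506, 8.66)
3.4667
```

View pics/both.png

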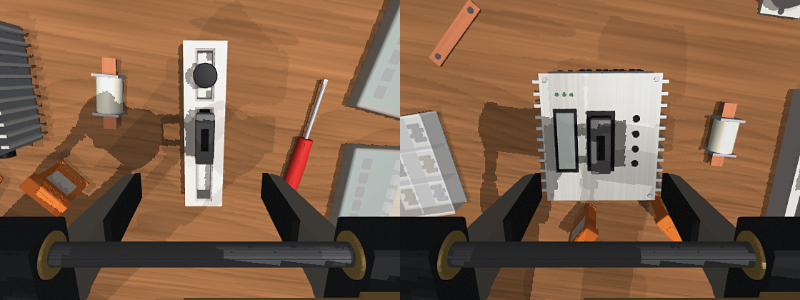

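Left half: the rack from above, with the key knob at (205,75), fresh in the middle pocket at (205,135) and the empty pocket at (205,180), on the −x side. Right half: the full cartridge's grey head in the recorder bay at (600,142). The orange look-alikes lie apart at (585,222) and (660,215). The choice is confirmed, so I press next.

```bash
cat >> h.py <<'E'
Y=np.deg2rad(8.7); BAY=np.array([.5326,.1338])
def press(r,xy,ztop,f=20):
    r.set_gripper(0.0)
    r.move_ptp((*xy,ztop+.014+.02),down(Y))
    r.wait(.2);f0=r.get_obs()["contact_force"][2]
    r.servo_line((*xy,ztop+.014+.004),max_speed=.05)
    hit=r.servo_line((*xy,ztop+.014-.03),max_speed=.015,f_stop=f)
    o=r.get_obs();print("press hit",hit,"tip z",o["eef_pos"][2]-.014,"dF",o["contact_force"][2]-f0,"t",o["t"])
    r.wait(.2)
    r.servo_line((*xy,.26),max_speed=.08)
E
python3 - <<'E'
from plant import r
from h import *
f=np.load("wr.npz")["W"].reshape(-1,3)
u=np.array([np.cos(Y),np.sin(Y)]);v=np.array([-u[1],u[0]])
e=f[:,:2]-(.521,-.213);s=f[(f[:,2]>.036)&(f[:,2]<.048)&(abs(e@v)<.045)&(abs(e@u)<.15)];print("rack",rect(s))
press(r,BAY,.131)
r.set_gripper(.06); r.servo_line((*BAY,.25)); r.wait(.1)
p,W=look(r,"wb2")
s=layer(W,.12,.16,BAY,.05);print("full",rect(s),np.median(s[:,2])); print(r.get_obs()["t"])
s=layer(W,.1035,.109,BAY,.05);print("rim",len(s),rect(s))
E
```

```text
rack (array([ 0.5207, -0.2158]), 0.2502, 0.0601, 8.22)
press hit True tip z 0.1253472448035685 dF 6.502396367994331 t 6.9833
full (array([0.5327, 0.1337]), 0.0678, 0.0249, 9.02) 0.1453540539797591
10.2333
rim 1151 (array([0.5321, 0.1341]), 0.0986, 0.08, -81.04)
```

```bash
cat >> h.py <<'E'
YR=np.deg2rad(8.3); RACK=np.array([.5207,-.2158]); UX=np.array([np.cos(YR),np.sin(YR)]); EMPTY=RACK-.08*UX
def st(r,m): o=r.get_obs();print(m,"z",o["eef_pos"][2].round(4),"F",o["contact_force"].round(1),"w",o["width"].round(4),"g",o["grasp_force"].round(1),"t",o["t"])
E
python3 - <<'E'
from plant import r
from h import *
r.servo_line((*BAY,.132),down(Y),max_speed=.1); r.set_gripper(0); st(r,"grip")
hit=r.servo_line((*BAY,.2),max_speed=.06,f_stop=20); st(r,f"lift {hit}")
if hit: raise SystemExit
r.move_ptp((*BAY,.26),down(Y)); r.wait(.1); p,W=look(r,"wh")
s=W.reshape(-1,3);s=s[(s[:,2]>.262)&(s[:,2]<.285)&(np.hypot(*(s[:,:2]-BAY).T)<.05)];print("head in hand",len(s),np.ptp(s,0) if len(s) else 0)
s=layer(W,.1035,.109,BAY,.06);print("rim",rect(s))
r.move_ptp((*EMPTY,.20),down(YR)); st(r,"over")
E
```

```text
Traceback (most recent call last):
  File "h.py", line 37, in st
    def st(r,m): o=r.get_obs();print(m,"z",o["eef_pos"][2].round(4),"F",o["contact_force"].round(1),"w",o["width"].round(4),"g",o["grasp_force"].round(1),"t",o["t"])
                                                                                                        ^^^^^^^^^^^^^^^^
AttributeError: 'float' object has no attribute 'round'
```

```bash
sed -i 's/o\["width"\].round(4)/round(float(o["width"]),4)/;s/o\["grasp_force"\].round(1)/round(float(o["grasp_force"]),1)/' h.py
python3 - <<'E'
from plant import r
from h import *
st(r,"grip")
hit=r.servo_line((*BAY,.2),max_speed=.06,f_stop=20); st(r,f"lift {hit}")
if hit: raise SystemExit
r.move_ptp((*BAY,.26),down(Y)); r.wait(.1); p,W=look(r,"wh")
r.move_ptp((*EMPTY,.20),down(YR)); st(r,"over")
E
```

```text
grip z 0.1321 F [-1.3 -0.2  0.6] w 0.0237 g 30.0 t 12.2
lift False z 0.1994 F [ 0.3  0.5 -2.1] w 0.0238 g 30.0 t 13.4833
over z 0.2001 F [-0.1  0.1 -1.4] w 0.0238 g 30.0 t 15.3917
```

View pics/wh.png

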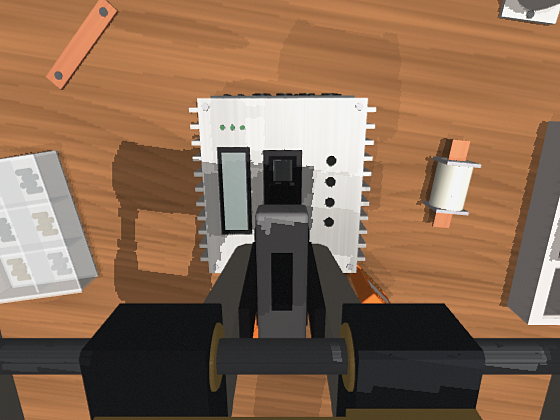

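The full cartridge is held upright in the fingers, with its head at (283,245), and the bay is empty at (283,180). Next I lower it into the empty pocket.

```bash
python3 - <<'E'
from plant import r
from h import *
st(r,"pre")
r.servo_line((*EMPTY,.13),max_speed=.1)
hit=r.servo_line((*EMPTY,.077),max_speed=.04,f_stop=6); st(r,f"down {hit}")
if r.get_obs()["eef_pos"][2]>.084: raise SystemExit
r.set_gripper(.05); r.servo_line((*EMPTY,.19),max_speed=.15)
r.move_ptp((*RACK,.22),down(YR)); r.wait(.15); p,W=look(r,"wr2")
for n,c in(("fresh",RACK),("full",EMPTY)):
    s=layer(W,.08,.12,c,.038);print(n,rect(s),np.median(s[:,2]))
st(r,"end")
E
```

```text
pre z 0.2001 F [-0.1  0.1 -1.4] w 0.0238 g 30.0 t 15.3917
down True z 0.079 F [-0.5 -0.7  4.3] w 0.0235 g 30.0 t 17.4167
fresh (array([ 0.5204, -0.216 ]), 0.0687, 0.0249, 8.68) 0.09232974623086607
full (array([ 0.4414, -0.2272]), 0.0686, 0.0252, 8.19) 0.09234842801114154
end z 0.2188 F [0.3 0.7 0.2] w 0.0502 g 0.0 t 19.5083
```

```bash
python3 - <<'E'
from plant import r
from h import *
F=np.array([.5205,-.216])
r.servo_line((*F,.079),down(YR),max_speed=.1,f_stop=15); st(r,"at"); r.set_gripper(0); st(r,"grip")
hit=r.servo_line((*F,.17),max_speed=.1,f_stop=15); st(r,f"lift {hit}")
r.move_ptp((*F,.25),down(YR)); r.move_ptp((*BAY,.20),down(np.deg2rad(8.8))); r.wait(.1); st(r,"over bay")
hit=r.servo_line((*BAY,.133),max_speed=.03,f_stop=8); st(r,f"in {hit}")
E
```

```text
at z 0.0797 F [ 0.1 -0.1  0. ] w 0.0498 g 0.0 t 21.0667
grip z 0.0792 F [-0.3 -0.7  2.4] w 0.0236 g 30.0 t 21.575
lift False z 0.1691 F [-0.1  0.1 -1.6] w 0.0234 g 30.0 t 22.6333
over bay z 0.2001 F [-1.1  0.5 -2. ] w 0.0239 g 30.0 t 24.475
in False z 0.1331 F [-0.5 -0.5 -1.1] w 0.0241 g 30.0 t 26.8583
```

Slid in without resistance. Now I release it and press from above.

```bash
python3 - <<'E'
from plant import r
from h import *
r.set_gripper(.05); r.servo_line((*BAY,.2),max_speed=.15)
press(r,BAY,.145,f=22)
r.set_gripper(.05); r.servo_line((*BAY,.25)); r.wait(.1)
p,W=look(r,"wb3"); s=layer(W,.115,.16,BAY,.05);print("fresh",rect(s),np.median(s[:,2])); st(r,"end")
E
```

```text
press hit True tip z 0.1253340635560442 dF 6.578447004601833 t 31.3417
fresh (array([0.5332, 0.134 ]), 0.0673, 0.025, 8.38) 0.13133999460109477
end z 0.2503 F [-0.1 -0.  -0.5] w 0.0501 g 0.0 t 34.4583
```

```bash
python3 - <<'E'
from plant import r
import cv2
r.wait(.5);p,d=r.snapshot("scene"); cv2.imwrite("pics/end.png",cv2.resize(p[120:320,120:380,::-1],(780,600)))
E
```

```text
(no output)
```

View pics/end.png

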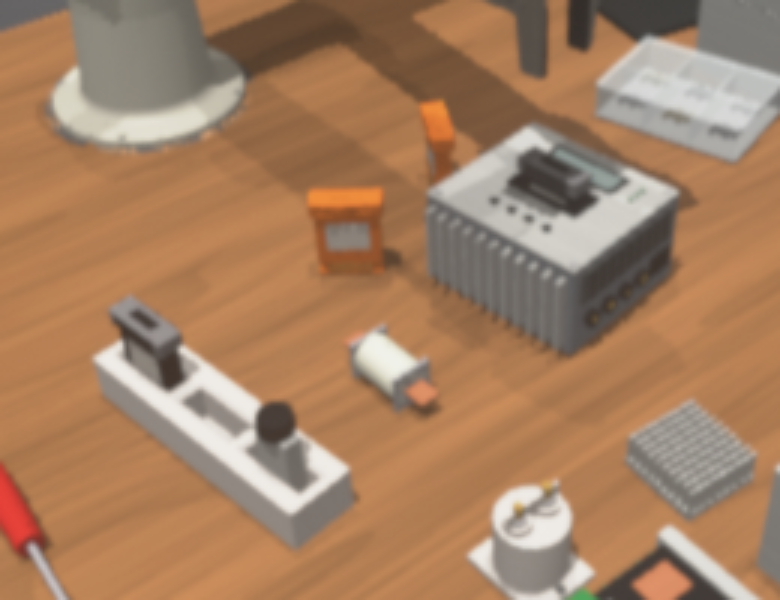

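The full cartridge stands in the end pocket at (145,340), the key is still in place at (275,430), and fresh is held down in the bay at (550,180). Nothing else has moved.

```bash
python3 -c "
from plant import r
print(r.job_done())"
```

```text
the job is handed in; nothing more can be done
None
```

The job is handed in at about 35 s of the 72 s: the full cartridge stands upright in the rack's formerly empty pocket, the fresh one is held down in the bay by the catch, and the key and the bystanders in the final picture are where they were.

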